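# Stopper the flask with the grey sample

## Robot

A 6-joint arm with a two-finger parallel gripper is mounted at the origin on a cart in front of the work surface, level with it; the furniture and walls round the work are solid. World frame = base frame: x ahead of the robot, y to its left, z up, the work surface at z = 0. Lengths are in mm, angles in rad, forces in N, time in s.
With the tool pointing down it reaches from about 300 to 850 mm from the base axis. Payload 4.2 kg.
Tool frame: the origin (TCP) lies at the very end of the fingers, on their centre line; the grasp point (between the pads) lies 19 mm behind it; z points along the fingers, y is the direction in which the jaws open and shut (so a half turn about z gives the same grasp; the last joint's range is limited). The gripper opens to 91 mm and grips with 3 to 60 N. Pads are 32 mm wide; open, the fingers measure 118 mm over their backs; the gripper's body (76 mm by 178 mm) begins 60 mm behind the grasp point.
Start: joints at [-1.18, 0.32, 1.565, -0, 1.257, -0.02], TCP at [229.627, -527.176, 213.976] pointing down, gripper open.
Joint ranges: [-3.11, 3.11], [-0.84, 2.01], [0.21, 2.61], [-1.34, 4.49], [0.05, 2.63], [-2.56, 2.56]. Speed limits (rad/s): [2.57, 2.57, 3.14, 3.14, 3.14, 3.14].

## Interface

Orientations are given as [roll, pitch, yaw] about the fixed x, y, z axes, in that order (R = Rz(yaw) Ry(pitch) Rx(roll)).
In Python, from station import arm gives the robot as it stands.
- The arm moves only by the tool send_rows, never from a script. Its argument "series" is a list of rows, each an object with "dp": the shift along the tool's x, y, z in cm, a list of three; "yaw": the turn about the tool's z in rad. A call has exactly 5 rows; each row shifts and turns the commanded pose from where the row before left it, along the tool's axes as they then stand; what a row does not reach is not made up. A row lasts 1/12 s, in which the tool goes at most 41.7 mm and 7.16 degrees, less where a joint would pass 70% of its speed; a pose out of reach is approached as far as the arm can. A call is refused whole if a number of a shift passes 4.17 or a number of a turn 0.125, either way. A call with a gripper value outside its range is refused whole. "claw" is the finger opening in cm, from 0 to 9.12, set as the call begins (left out, the last holds). The fingers move at their own pace and stop on an object; "grip_force" is the grip in N (left out, the last holds). Time passes only in rows, so rows that do not move let the fingers close, or fill a call up. It gives the time, the measured TCP pose, the force and the opening at its end, in the units of the state.
- arm.get_state(): the state, without advancing time (a new reading comes with each control period).
- arm.camera(name): name is "scene" or "side" or "wrist"; returns a dict with "image" (384x512x3 uint8, blue, green, red), "vfov" (degrees; the focal length in pixels is half the picture's height over the tangent of half this angle, whatever the lens; pixels are square), "cx", "cy" (the principal point, pixels), "eye" and "orientation" of the camera in the world. Camera axes: x right, y down, z forward; pixel columns grow to the right and rows downward; lengths in mm; the calibration is good to about 2 mm. A picture is of the moment at which its call begins. There is no depth.
- arm.hand_in(): hands the job in, once; it reports no verdict.
Trained networks look in the newest picture that a camera, given by its name, has taken for a name from the list of things; names that differ only in an ending like _2 or _b are one class to them, and where a whole thing is asked for, a point or a joint stands for the part that bears it (a point fixed in the world has none). Each returns a list of dicts, best first, with "conf" (0 to 1); they miss things now and then, are a little off and sometimes report something else, mostly with a low value. They report only what shows in the picture. A call takes as long as a camera call. They do not tell look-alikes from the thing itself.
- arm.boxes_of(camera, target): "rect" ([left, top, width, height] in pixels, round what is visible of it).
The state is a dict: "clock": time; "q": joint angles; "joint_velocities": joint speeds; "joint_efforts": joint torques, N m; "eef_pos": TCP position; "eef_rot": TCP orientation; "force": force on the tool from outside, world axes, zero at the start; "moment": the same for the moment, N m; "width": finger opening in mm.
Only numpy, scipy, OpenCV 4.12 (cv2) and the standard library are available. Lean on these libraries where they do the work, as an engineer would, in place of code of your own. Each camera call takes 0.05 s, during which the arm holds its last target. There are 200 camera calls.

## Task

Close the conical flask that holds the dark grey sample with the large green stopper: lower the stopper's narrow end well into the neck before letting go (do not drop it in), and leave it seated upright. Keep that flask standing, and leave the clear flask and the little orange stopper where they are.

Things in the scene. Friction and masses are not known exactly. Their poses are not given: they have to be found in the camera images.
- stopper_head (a point): Centre of the head of the large green tapered stopper, standing loose on its narrow end. Head: disc 45 mm wide (wider than the flask's lip, so fingers on its sides pass outside the lip), 16 mm thick; this point is 36 mm above the foot, 8 mm below the flat top. Taper: 28 mm long, 31.5 mm wide under the head, 23 mm at the foot. 40 g. z is up along its axis.
- stopper_foot (a point): Centre of the foot (narrow end) of the same green stopper, on its axis, 36 mm below stopper_head; z is up along the axis.
- grey_flask_mouth (a point): Centre of the mouth, level with the rim, of the loose glass conical flask with a dark grey sample at its bottom: 156 mm high, base 92 mm wide, 0.2 kg. Lip 39 mm wide outside; within 5 mm it narrows to a straight neck 29.5 mm wide inside, 30 mm long. z is up. A seated stopper rests with its foot about 28 mm below the rim, its head on the rim.
- clear_flask_mouth (a point): Centre of the open mouth, level with the rim, of the other conical flask, which has no dark sample (all clear, with a pale bottom): 166 mm high, base 100 mm wide, lip 42 mm, neck 33 mm inside. Loose; to be left alone. Both flasks stand on a thin white mat flush with the tray.
- small_stopper_mid (a point): Centre (half-way up) of the little orange rubber stopper, 23 mm in diameter and 22 mm high, standing loose on the cart. Too small for these flasks; to be left alone.
Things that resemble listed ones, but are neither listed nor needed, are in the scene too. What is shaped like the part that bears stopper_head but yellow is not meant.

How it is judged (in metres and radians):
On the way:
1. the stopper's foot is at least 5 mm inside the neck of the grey-sample flask while the fingers still hold it (z of stopper_foot in the frame of grey_flask_mouth below -0.005 m and horizontal distance between stopper_foot and grey_flask_mouth below 0.012 m and contact force between stopper and the fingers above 0.3 N), for 0.1 s.
At the end, for the whole second after the job is handed in: The green stopper rests in the neck of the grey-sample flask, its foot 14 to 35 mm below the rim, within 10 mm of the neck's axis and within 12 degrees of it; the flask stands upright on the cart (within 6 degrees); the clear flask and the little orange stopper are within 30 mm of where they stood (z of stopper_foot in the frame of grey_flask_mouth between -0.035 and -0.014 m and horizontal distance between stopper_foot and grey_flask_mouth below 0.01 m and angle between the z axis of stopper_head and the z axis of grey_flask_mouth, either way round below 0.21 rad and angle between stopper_head's own z axis and vertical below 0.26 rad and angle between grey_flask_mouth's own z axis and vertical below 0.1 rad and height (world z) of grey_flask_mouth between 0.145 and 0.167 m and linear speed of stopper below 0.02 m/s and distance of each of clear_flask_mouth, small_stopper_mid from where it was at the start of the episode below 0.03 m); the robot touches nothing.
It fails at once if the grey-sample flask is tipped by more than 25 degrees (angle between grey_flask_mouth's own z axis and vertical above 0.44 rad).
It fails at once if the clear flask is pushed or lifted more than 30 mm (distance of clear_flask_mouth from where it was at the start of the episode above 0.03 m).
It fails at once if the little orange stopper is moved more than 30 mm (distance of small_stopper_mid from where it was at the start of the episode above 0.03 m).
It also fails if it takes over 38 s, if anything falls off the work surface, if the arm or the gripper's body presses on something with over 40 N, if the wrist force passes 120 N, or if a joint passes its speed limit or range.

## Working session

There is one attempt and no reset: what is moved stays moved. The work goes in short steps, Python scripts to look and compute and a tool call to move; the robot and the scene stay as the last step left them, time stands still between calls to the robot, and variables do not carry over. Pictures are saved under pics/ and viewed, about 8 in all and at most 12, crops included, and the job is handed in when it is done.

Besides the shell and the picture viewer there is one more tool, called after ">>>" by a JSON object that holds its "op" and its "data", one argument or row to a line. send_rows: Moves the arm, as the interface text tells. Its arguments: {"type":"object","properties":{"series":{"type":"array"},"claw":{"type":"number"},"grip_force":{"type":"number"}},"required":["series"]}

```bash
mkdir -p pics; ls
python3 - <<'E'
from station import arm
import cv2,numpy as np
s=arm.get_state();print(s['clock'],s['eef_pos'],s['eef_rot'],s['width'],s['force'])
ims=[]
for c in['scene','side','wrist']:
    d=arm.camera(c);ims.append(d['image']);print(c,d['vfov'],d['cx'],d['cy'],d['eye'],d['orientation'])
    for t in['stopper_head','grey_flask_mouth','clear_flask_mouth','small_stopper_mid']:
        print(t,[(np.round(b['rect']).tolist(),round(b['conf'],2)) for b in arm.boxes_of(c,t)[:4]])
    cv2.imwrite(f'pics/a_{c}.png',d['image'])
E
```

```text
pics
0.0 [ 229.42764993 -526.6973325   213.13039796] [-3.13984420e+00 -3.32090925e-05  4.10765629e-01] 91.06674129331361 [ 0.04341187  0.72990356 -0.64859959]
scene 51.68783578188842 258.0947201671415 185.43749222995922 [-101.44093797 -649.99101458  523.76092686] [-2.01198865 -0.01723531 -0.83206971]
stopper_head [([239.0, 228.0, 21.0, 25.0], 0.87), ([211.0, 212.0, 24.0, 23.0], 0.86), ([240.0, 205.0, 19.0, 19.0], 0.52)]
grey_flask_mouth [([200.0, 140.0, 30.0, 59.0], 0.76)]
clear_flask_mouth [([196.0, 142.0, 31.0, 58.0], 0.21)]
small_stopper_mid []
side 43.61807611140657 256.5541574006756 185.77900785368328 [ 37.4652234  625.73366861 732.72025443] [-2.19825963 -0.01449023 -2.53766946]
stopper_head [([226.0, 209.0, 22.0, 25.0], 0.89), ([280.0, 206.0, 19.0, 22.0], 0.77), ([254.0, 225.0, 22.0, 24.0], 0.63), ([225.0, 248.0, 20.0, 28.0], 0.56)]
grey_flask_mouth [([149.0, 207.0, 42.0, 80.0], 0.84)]
clear_flask_mouth [([233.0, 137.0, 39.0, 73.0], 0.83)]
small_stopper_mid [([318.0, 186.0, 8.0, 11.0], 0.47)]
wrist 70.6169994942402 252.9132296933324 192.9467292346286 [ 298.74775713 -496.92064085  384.67934223] [ 2.87267994e+00  8.01471992e-04 -1.16009795e+00]
stopper_head []
grey_flask_mouth []
clear_flask_mouth []
small_stopper_mid []
```

Run:
```python
import cv2
for c in['scene','side']:
    i=cv2.imread(f'pics/a_{c}.png')[100:310,110:390]
    cv2.imwrite(f'pics/a2_{c}.png',cv2.resize(i,None,fx=2.8,fy=2.8,interpolation=cv2.INTER_CUBIC))
```

```text
(no output)
```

View pics/a2_scene.png

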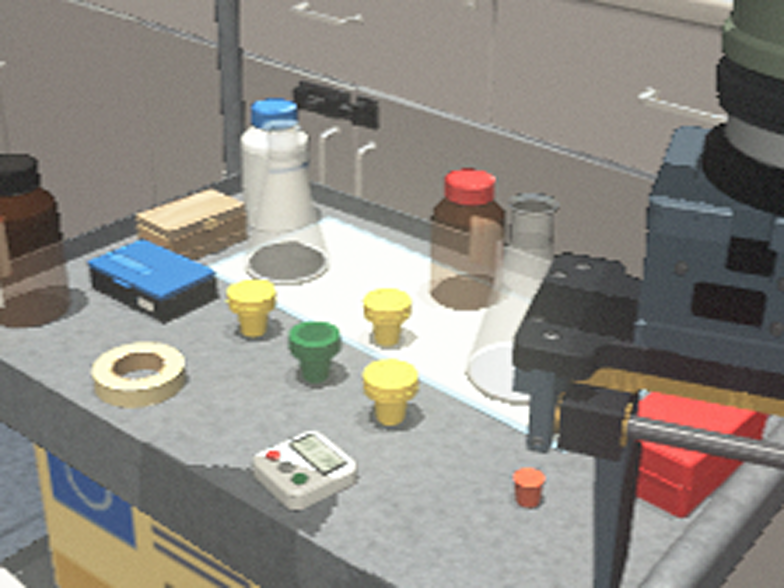

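View pics/a2_side.png

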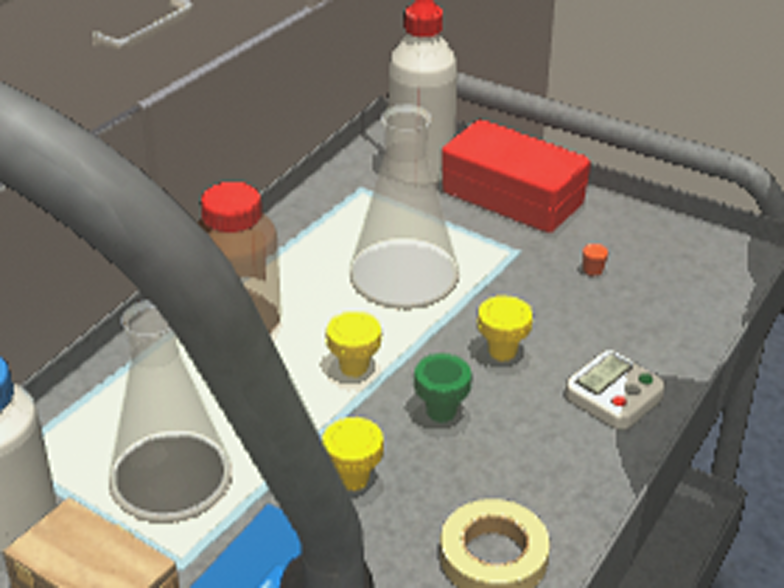

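The scene view shows the green stopper at about (222,223), among three yellow look-alikes. The grey-sample flask is at about (213,170), and the clear flask at about (295,205) is partly hidden by the gripper. In the side view, green is at about (267,237) and the grey flask at about (170,247). Next I'll fit simple models to the boxes.

```bash
cat > h.py <<'E'
import numpy as np, cv2
from scipy.spatial.transform import Rotation as R
from scipy.optimize import least_squares
def K(d):
    f=d['image'].shape[0]/2/np.tan(np.radians(d['vfov'])/2); return f,d['cx'],d['cy']
def proj(d,P):
    f,cx,cy=K(d); p=(np.asarray(P)-d['eye'])@R.from_euler('xyz',d['orientation']).as_matrix()
    return np.c_[f*p[:,0]/p[:,2]+cx, f*p[:,1]/p[:,2]+cy]
A=np.linspace(0,2*np.pi,60)
def model(x,y,rings): return np.vstack([np.c_[x+r*np.cos(A),y+r*np.sin(A),0*A+z] for r,z in rings])
def bb(p): return np.r_[p.min(0),p.max(0)]
STOP=[(11.5,0),(15.75,28),(22.5,28),(22.5,44)]
GREY=[(46,0),(46,5),(19.5,156)]; CLEAR=[(50,0),(50,5),(21,166)]; SMALL=[(11.5,0),(11.5,22)]
def fit(views,rings,x0=(400,-300)):
    # views: list of (camdict, [l,t,w,h])
    def res(v): return np.concatenate([bb(proj(d,model(v[0],v[1],rings)))-[r[0],r[1],r[0]+r[2],r[1]+r[3]] for d,r in views])
    s=least_squares(res,x0,loss='soft_l1'); return s.x,res(s.x)
def green(d):
    h=cv2.cvtColor(d['image'],cv2.COLOR_BGR2HSV); m=cv2.inRange(h,(55,90,20),(90,255,255))
    n,_,st,_=cv2.connectedComponentsWithStats(m); i=1+st[1:,4].argmax(); return st[i,:4]
E
python3 - <<'E'
from station import arm
from h import *
np.set_printoptions(precision=1,suppress=True)
sc,sd=arm.camera('scene'),arm.camera('side')
g=[green(sc),green(sd)];print(g)
for n,v,m in[('green',[(sc,g[0]),(sd,g[1])],STOP),('y1',[(sd,[280,206,19,22]),(sc,[239,228,21,25])],STOP),('y2',[(sd,[226,209,22,25]),(sc,[240,205,19,19])],STOP),('y3',[(sd,[225,248,20,28])],STOP),
 ('grey',[(sc,[200,140,30,59]),(sd,[149,207,42,80])],GREY),('grey_sd',[(sd,[149,207,42,80])],GREY),('clear',[(sd,[233,137,39,73])],CLEAR),('small',[(sd,[318,186,8,11])],SMALL)]:
    print(n,*fit(v,m))
E
```

```text
[array([214, 215,  17,   9], dtype=int32), array([258, 226,  20,  18], dtype=int32)]
green [454.8 -39.5] [-0.9 -0.2  1.  13.7 -0.7 -2.1  0.1  5.2]
y1 [ 453.5 -128.2] [-0.5 -2.1  0.4 -0.1  0.1  0.3 -1.  -0.3]
y2 [541.3 -44. ] [ 0.9 -0.4 -1.1 -1.1 -0.1 -1.5 -1.3  1. ]
y3 [465.8  64.4] [-1.1  0.5  1.1 -0.5]
grey [582.8 139.2] [-2.9  2.4 -1.1  3.6 -2.7 -2.4  0.1 -1.4]
grey_sd [577.1 141.3] [-1.5 -0.8  1.5  0.5]
clear [ 581.1 -163. ] [-0.5 -0.7  0.5  0.5]
small [ 445.8 -276. ] [-1.  -0.7  1.   0.7]
```

>>> {"op": "send_rows", "data": {
  "series": [
    {"dp":[0,0,0],"yaw":0.082},
    {"dp":[0,0,0],"yaw":0.082},
    {"dp":[0,0,0],"yaw":0.082},
    {"dp":[0,0,0],"yaw":0.082},
    {"dp":[0,0,0],"yaw":0.082}
  ],
  "claw": 7.0
}}

```text
clock: 1.27
eef_pos: [229.6, -527.2, 214.0]
eef_rot: [3.142, -0.0, -0.003]
force: [0.1, -0.1, 0.0]
width: 70.0
```

>>> {"op": "send_rows", "data": {
  "series": [
    {"dp":[1,-3.2,0],"yaw":0},
    {"dp":[1.5,-3.2,0],"yaw":0},
    {"dp":[1.5,-3.2,0],"yaw":0},
    {"dp":[1.5,-3.2,0],"yaw":0},
    {"dp":[1.5,-3.2,0],"yaw":0}
  ]
}}

```text
clock: 1.68
eef_pos: [299.8, -365.7, 214.0]
eef_rot: [3.141, -0.0, 0.0]
force: [1.2, 0.1, 0.5]
width: 69.9
```

>>> {"op": "send_rows", "data": {
  "series": [
    {"dp":[1.5,-3.2,0],"yaw":0},
    {"dp":[1.5,-3.2,0],"yaw":0},
    {"dp":[1.5,-3.2,0],"yaw":0},
    {"dp":[1.5,-3.2,0],"yaw":0},
    {"dp":[1.5,-3.2,0],"yaw":0}
  ]
}}

```text
clock: 2.1
eef_pos: [374.8, -205.5, 214.2]
eef_rot: [3.141, -0.001, 0.0]
force: [0.7, 0.1, 0.2]
width: 69.7
```

>>> {"op": "send_rows", "data": {
  "series": [
    {"dp":[1.5,-3.2,0],"yaw":0},
    {"dp":[1.5,-3.2,0],"yaw":0},
    {"dp":[1.5,-3.2,0],"yaw":0},
    {"dp":[1.5,-3.2,0],"yaw":0},
    {"dp":[1.5,-3.2,0],"yaw":0}
  ]
}}

```text
clock: 2.52
eef_pos: [449.7, -45.3, 214.2]
eef_rot: [3.141, -0.001, 0.001]
force: [1.0, 0.3, 0.3]
width: 69.9
```

Run:
```python
from station import arm
from h import *
np.set_printoptions(precision=1,suppress=True)
s=arm.get_state();print(s['clock'],s['eef_pos'],s['eef_rot'],s['width'],s['force'])
sc,sd,w=[arm.camera(c) for c in('scene','side','wrist')]
for c in['scene','side','wrist']:
    for t in['stopper_head','grey_flask_mouth','clear_flask_mouth','small_stopper_mid']:
        print(c,t,[(np.round(b['rect']).tolist(),round(b['conf'],2)) for b in arm.boxes_of(c,t)[:4]])
print('tcp',proj(w,[s['eef_pos']]),w['eye'],w['orientation'])
# bottle caps by two-ray triangulation (px from picture 1)
def Pm(d):
    f,cx,cy=K(d);Rm=R.from_euler('xyz',d['orientation']).as_matrix().T
    return np.array([[f,0,cx],[0,f,cy],[0,0,1]])@np.c_[Rm,-Rm@d['eye']]
for n,a,b in[('blue cap',(208,140),(110,236)),('red cap',(278,166),(193,171))]:
    X=cv2.triangulatePoints(Pm(sc),Pm(sd),np.float64(a).reshape(2,1),np.float64(b).reshape(2,1));print(n,(X[:3]/X[3]).T)
cv2.imwrite('pics/b_w.png',w['image'])
```

```text
2.5167 [449.7 -45.3 214.2] [ 3.1 -0.   0. ] 69.93366218583135 [1.  0.3 0.3]
scene stopper_head [([211.0, 212.0, 24.0, 23.0], 0.88), ([236.0, 228.0, 26.0, 24.0], 0.79), ([193.0, 201.0, 19.0, 16.0], 0.53), ([240.0, 203.0, 20.0, 21.0], 0.53)]
scene grey_flask_mouth [([195.0, 146.0, 35.0, 54.0], 0.57)]
scene clear_flask_mouth [([277.0, 170.0, 39.0, 75.0], 0.92)]
scene small_stopper_mid []
side stopper_head [([224.0, 248.0, 22.0, 30.0], 0.68), ([257.0, 227.0, 16.0, 24.0], 0.6), ([284.0, 207.0, 14.0, 21.0], 0.58), ([226.0, 211.0, 18.0, 25.0], 0.54)]
side grey_flask_mouth [([150.0, 210.0, 43.0, 74.0], 0.91)]
side clear_flask_mouth [([235.0, 151.0, 39.0, 60.0], 0.72)]
side small_stopper_mid [([316.0, 185.0, 10.0, 14.0], 0.44)]
wrist stopper_head [([300.0, 158.0, 34.0, 37.0], 0.89), ([227.0, 158.0, 40.0, 35.0], 0.87), ([233.0, 84.0, 34.0, 38.0], 0.83)]
wrist grey_flask_mouth [([0.0, 12.0, 148.0, 100.0], 0.7)]
wrist clear_flask_mouth [([308.0, 7.0, 146.0, 108.0], 0.86)]
wrist small_stopper_mid [([411.0, 172.0, 19.0, 15.0], 0.51)]
tcp [[256.5 234.8]] [526.1 -42.6 384.9] [ 2.9  0.  -1.6]
blue cap [[638.6 223.8 130.5]]
red cap [[659.3 -37.5 120.7]]
```

View pics/b_w.png

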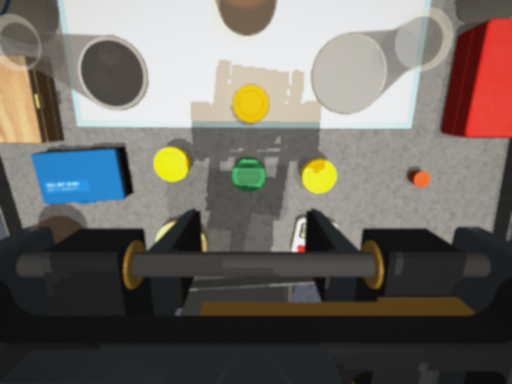

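The wrist view shows the green head at (249,174). The grey flask's base is an ellipse at (113,73) with its mouth at (20,42). The yellow stoppers are clear of the jaw line. I'll back-project these.

```bash
cat >> h.py <<'E'
def back(d,uv,z):
    f,cx,cy=K(d); r=R.from_euler('xyz',d['orientation']).as_matrix()@[(uv[0]-cx)/f,(uv[1]-cy)/f,1]
    return d['eye']+r*(z-d['eye'][2])/r[2]
E
python3 - <<'E'
from station import arm
from h import *
np.set_printoptions(precision=1,suppress=True)
w,sd,sc=[arm.camera(c) for c in('wrist','side','scene')]
g=green(w);print(g)
print('green',fit([(w,g)],STOP,(450,-40)), fit([(w,[227,158,40,35])],STOP,(450,-40)),back(w,(g[0]+g[2]/2,g[1]+g[3]/2),40))
print('base',back(w,(113,73),2),'mouth',back(w,(20,42),156),'greenHead',back(w,(249,174),42))
print('3cam grey',fit([(w,[0,12,148,100]),(sd,[150,210,43,74]),(sc,[195,146,35,54])],GREY,(580,140)))
E
```

```text
[228 156  35  34]
green (array([455.4, -37.3]), array([-0.1, -1.1,  0.1,  1.1])) (array([452.2, -39.2]), array([ 2.5, -0.6, -2.5,  0.6])) [456.2 -37.2  40. ]
base [581.4 135.9   2. ] mouth [580.2 129.9 156. ] greenHead [455.3 -41.8  42. ]
3cam grey (array([580.1, 132.1]), array([-9.4,  0.9,  3.9, -1.2, -0.3, -6.7,  1.3,  0.1,  3. , -2.8, -0.1,
        3.7]))
```

>>> {"op": "send_rows", "data": {
  "series": [
    {"dp":[0.6,-0.7,1.9],"yaw":0},
    {"dp":[0,0,2.5],"yaw":0},
    {"dp":[0,0,2.5],"yaw":0},
    {"dp":[0,0,2.5],"yaw":0},
    {"dp":[0,0,0],"yaw":0}
  ]
}}

```text
clock: 3.83
eef_pos: [451.8, -39.5, 116.0]
eef_rot: [-3.141, 0.009, 0.001]
force: [-1.0, 0.3, 0.4]
width: 69.9
```

Run:
```python
from station import arm
from h import *
np.set_printoptions(precision=1,suppress=True)
s=arm.get_state();print(s['clock'],s['eef_pos'],s['width'])
w=arm.camera('wrist');g=green(w);print(g,fit([(w,g)],STOP,(450,-40)))
b=arm.boxes_of('wrist','stopper_head');print([(x['rect'],x['conf']) for x in b])
print(proj(w,[s['eef_pos']]), proj(w,model(455.5,-38.5,[(22.5,44)])).mean(0))
cv2.imwrite('pics/c_w.png',w['image'])
```

```text
3.8333 [451.8 -39.5 116. ] 69.87520690513055
[228 171  47  47] (array([455.6, -37.6]), array([-0.6, -1.2,  0.6,  1.4]))
[([320.2, 171.4, 50.2, 49.4], 0.93), ([121.3, 156.2, 50.7, 47.3], 0.75), ([224.9, 68.9, 55.3, 53.2], 0.65), ([225.8, 171.2, 48.6, 48.7], 0.57)]
[[253.6 232.9]] [252.4 196.4]
```

View pics/c_w.png

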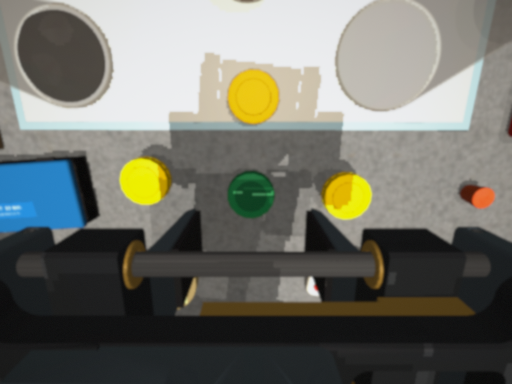

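The green head is at (251,194), centred between the fingers (about 198 and 308), and it fits (455.6, -37.6). I'll descend.

>>> {"op": "send_rows", "data": {
  "series": [
    {"dp":[0,0,2.5],"yaw":0},
    {"dp":[0,0,2.5],"yaw":0},
    {"dp":[0,0,2.5],"yaw":0},
    {"dp":[0,0,2.0],"yaw":0},
    {"dp":[0,0,0],"yaw":0}
  ]
}}

```text
clock: 4.35
eef_pos: [454.3, -39.9, 23.7]
eef_rot: [-3.141, 0.004, 0.001]
force: [-0.8, 0.2, -0.0]
width: 69.7
```

>>> {"op": "send_rows", "data": {
  "series": [
    {"dp":[0,0,0],"yaw":0},
    {"dp":[0,0,0],"yaw":0},
    {"dp":[0,0,0],"yaw":0},
    {"dp":[0,0,0],"yaw":0},
    {"dp":[0,0,0],"yaw":0}
  ]
}}

```text
clock: 4.77
eef_pos: [456.1, -40.1, 26.0]
eef_rot: [3.141, -0.002, 0.001]
force: [-0.3, 0.5, 0.1]
width: 70.1
```

>>> {"op": "send_rows", "data": {
  "series": [
    {"dp":[0,-0.2,0.6],"yaw":0},
    {"dp":[0,0,0],"yaw":0},
    {"dp":[0,0,0],"yaw":0},
    {"dp":[0,0,0],"yaw":0},
    {"dp":[0,0,0],"yaw":0}
  ]
}}

```text
clock: 5.18
eef_pos: [455.2, -38.0, 18.9]
eef_rot: [3.142, 0.0, 0.001]
force: [0.8, -0.5, 0.2]
width: 69.8
```

>>> {"op": "send_rows", "data": {
  "series": [
    {"dp":[0,0,0],"yaw":0},
    {"dp":[0,0,0],"yaw":0},
    {"dp":[0,0,0],"yaw":0},
    {"dp":[0,0,0],"yaw":0},
    {"dp":[0,0,0],"yaw":0}
  ],
  "claw": 3.5,
  "grip_force": 15
}}

```text
clock: 5.6
eef_pos: [455.3, -38.0, 19.0]
eef_rot: [3.141, -0.0, 0.001]
force: [0.4, -0.1, 0.1]
width: 44.3
```

>>> {"op": "send_rows", "data": {
  "series": [
    {"dp":[0,0,0],"yaw":0},
    {"dp":[0,0,0],"yaw":0},
    {"dp":[0,0,0],"yaw":0},
    {"dp":[0,0,0],"yaw":0},
    {"dp":[0,0,0],"yaw":0}
  ]
}}

```text
clock: 6.02
eef_pos: [455.2, -38.0, 18.9]
eef_rot: [3.142, -0.0, 0.001]
force: [-0.3, 0.1, -0.3]
width: 44.3
```

Gripped at 44.3 mm. I'll lift, then move to y=132, staying short in x to look at the mouth.

>>> {"op": "send_rows", "data": {
  "series": [
    {"dp":[0,0,-2],"yaw":0},
    {"dp":[0,0,-3],"yaw":0},
    {"dp":[0,0,-4],"yaw":0},
    {"dp":[0,0,-4],"yaw":0},
    {"dp":[0,0,-4],"yaw":0}
  ]
}}

```text
clock: 6.43
eef_pos: [454.5, -37.9, 190.6]
eef_rot: [-3.142, 0.001, 0.001]
force: [1.6, 0.7, -0.7]
width: 44.1
```

>>> {"op": "send_rows", "data": {
  "series": [
    {"dp":[0,-2.5,-3],"yaw":0},
    {"dp":[0.5,-3,-1],"yaw":0},
    {"dp":[0.5,-3,0],"yaw":0},
    {"dp":[0.5,-3,0],"yaw":0},
    {"dp":[0.5,-3,0],"yaw":0}
  ]
}}

```text
clock: 6.85
eef_pos: [475.0, 108.3, 229.3]
eef_rot: [-3.142, -0.001, 0.0]
force: [0.1, 0.1, -0.7]
width: 44.3
```

>>> {"op": "send_rows", "data": {
  "series": [
    {"dp":[0.5,-2.5,0],"yaw":0},
    {"dp":[0,0,0],"yaw":0},
    {"dp":[0,0,0],"yaw":0},
    {"dp":[0,0,0],"yaw":0},
    {"dp":[0,0,0],"yaw":0}
  ]
}}

```text
clock: 7.27
eef_pos: [479.8, 131.1, 228.8]
eef_rot: [3.141, 0.001, -0.0]
force: [0.0, -0.5, -1.3]
width: 44.6
```

Run:
```python
from station import arm
from h import *
np.set_printoptions(precision=1,suppress=True)
s=arm.get_state();print(s['clock'],s['eef_pos'],s['width'],s['force'])
w,sd,sc=[arm.camera(c) for c in('wrist','side','scene')]
for c in('wrist','side','scene'):
  for t in('grey_flask_mouth','stopper_head'): print(c,t,[(np.round(x['rect'],1),round(x['conf'],2)) for x in arm.boxes_of(c,t)])
print(proj(w,[[580,132,156],[580,132,2]]), w['eye'])
cv2.imwrite('pics/d_w.png',w['image'])
print(proj(sd,[[580,132,156]]),proj(sc,[[580,132,156]]))
z=[cv2.resize(d['image'][int(v)-60:int(v)+60,int(u)-65:int(u)+65],None,fx=3,fy=3,interpolation=3) for d,(u,v) in((sd,(180,240)),(sc,(215,170)))]
cv2.imwrite('pics/d_ss.png',np.hstack(z))
```

```text
7.2667 [479.8 131.1 228.8] 44.634673187876835 [ 0.  -0.5 -1.3]
wrist grey_flask_mouth [(array([215.3,  60.1,  63.5,  73.7]), 0.56)]
wrist stopper_head [(array([364.7, 109.2,  36.6,  34.6]), 0.93), (array([419. , 176.7,  38.6,  34.3]), 0.85), (array([214.3, 205.5,  75.8,  76.3]), 0.84), (array([288. , 166.3,  30.1,  31.7]), 0.62)]
side grey_flask_mouth [(array([147.2, 204.8,  47.7,  79.4]), 0.9)]
side stopper_head [(array([202.5, 182.5,  12.8,  26.8]), 0.93), (array([226.6, 210.3,  19.7,  22.7]), 0.88), (array([279.2, 205. ,  20.2,  24.4]), 0.59), (array([223.4, 250.1,  22.8,  24.9]), 0.57)]
scene grey_flask_mouth [(array([197.4, 139.9,  32.1,  57.6]), 0.58)]
scene stopper_head [(array([240.1, 202.8,  17.1,  23.5]), 0.7), (array([193.7, 200.4,  17.3,  17.9]), 0.67), (array([170.9, 115.5,  19.7,  21.1]), 0.57)]
[[252.3  87.4]
 [252.5  99.5]] [555.2 131.5 399.5]
[[165.1 209.6]] [[212.3 145.6]]
```

View pics/d_w.png

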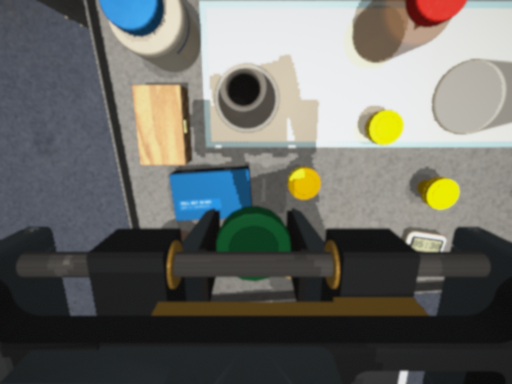

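View pics/d_ss.png

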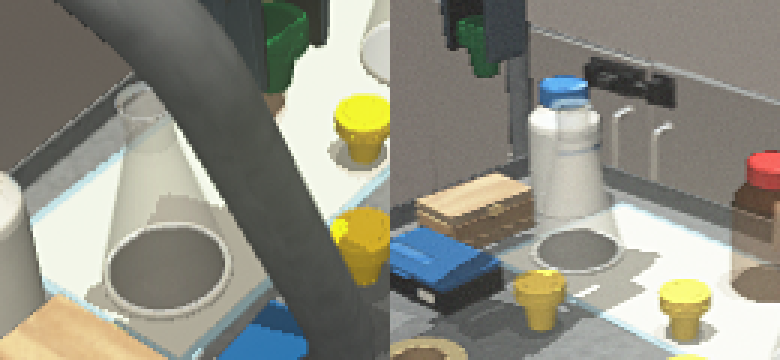

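The wrist view has the held stopper at (253,243) and the flask mouth ring near (243,88), with the base around (246,97). Zooming in to measure it more exactly.

Run:
```python
from station import arm
from h import *
w=arm.camera('wrist')
i=cv2.resize(w['image'][50:145,200:295],None,fx=6,fy=6,interpolation=3)
j=i.copy()
for (r,z,c) in((46,3,(0,255,0)),(19.5,156,(0,0,255)),(14.75,150,(255,0,255))):
    p=(proj(w,model(580,134,[(r,z)]))-[200,50]+.5)*6
    cv2.polylines(j,[p.astype(np.int32)],True,c,1)
j=cv2.convertScaleAbs(j,alpha=1.2)
cv2.imwrite('pics/e.png',j)
```

```text
(no output)
```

View pics/e.png

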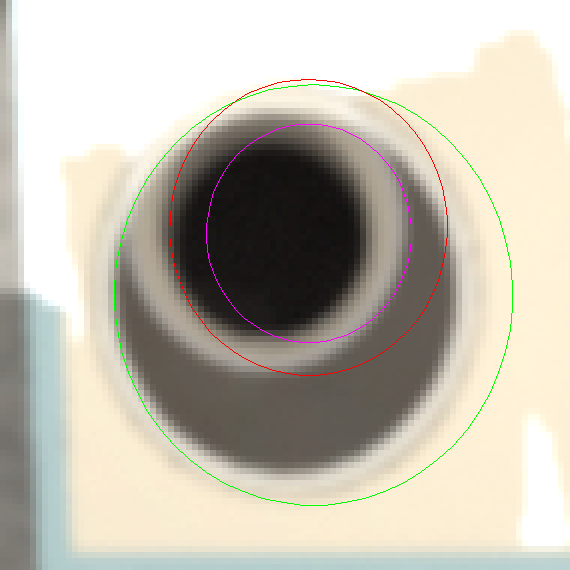

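Against the overlay drawn at (580,134), the lip ring and base sit about 5.5–6 mm to the +y side, so the mouth is at about (580, 139.7). I'll move nearer and recheck.

>>> {"op": "send_rows", "data": {
  "series": [
    {"dp":[2,-0.85,0],"yaw":0},
    {"dp":[2,0,0],"yaw":0},
    {"dp":[1.5,0,0],"yaw":0},
    {"dp":[0,0,0],"yaw":0},
    {"dp":[0,0,0],"yaw":0}
  ]
}}

```text
clock: 8.18
eef_pos: [535.1, 140.5, 228.4]
eef_rot: [3.141, 0.001, 0.0]
force: [-0.3, -0.1, -1.1]
width: 44.1
```

>>> {"op": "send_rows", "data": {
  "series": [
    {"dp":[0,0,0],"yaw":0},
    {"dp":[0,0,0],"yaw":0},
    {"dp":[0,0,0],"yaw":0},
    {"dp":[0,0,0],"yaw":0},
    {"dp":[0,0,0],"yaw":0}
  ]
}}

```text
clock: 8.6
eef_pos: [534.7, 140.6, 229.2]
eef_rot: [3.142, -0.0, 0.001]
force: [0.0, -0.3, -0.4]
width: 44.1
```

Run:
```python
from station import arm
from h import *
s=arm.get_state();print(s['clock'],s['eef_pos'],s['eef_rot'],s['force'])
w=arm.camera('wrist');j=cv2.resize(w['image'][100:290,155:345],None,fx=3.1,fy=3.1,interpolation=3)
p0=s['eef_pos']
def dr(x,y,r,z,c):
    p=(proj(w,model(x,y,[(r,z)]))-[155,100]+.5)*3.1
    cv2.polylines(j,[p.astype(np.int32)],True,c,1)
for (r,z,c) in((46,3,(0,255,0)),(19.5,156,(0,0,255))): dr(580,139.7,r,z,c)
dr(p0[0],p0[1],22.5,p0[2]-18.9+44,(255,255,0))
cv2.imwrite('pics/f.png',j)
```

```text
8.6 [534.72976352 140.60065438 229.1790267 ] [ 3.14157677e+00 -2.79752590e-04  1.00193665e-03] [ 0.01673328 -0.31203866 -0.41708778]
```

View pics/f.png

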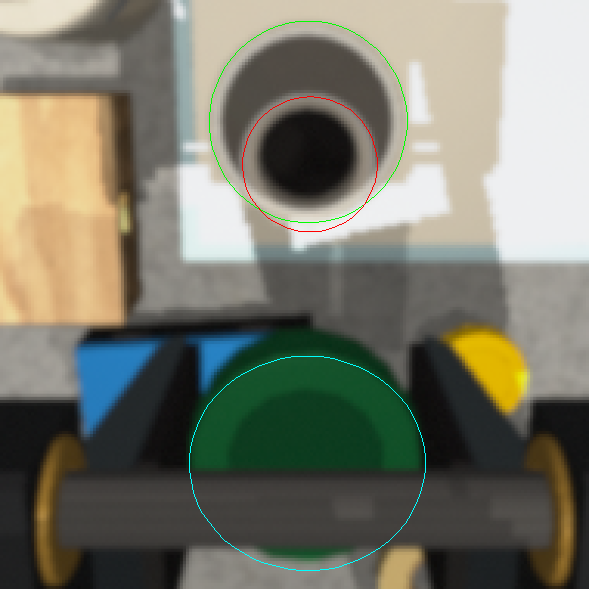

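Run:
```python
from station import arm
from h import *
s=arm.get_state();w=arm.camera('wrist');p0=s['eef_pos']
def panel(u,v,n,k,circ):
    j=cv2.resize(w['image'][v:v+n,u:u+n],None,fx=k,fy=k,interpolation=3)
    j=cv2.convertScaleAbs(j,alpha=1.0 if n<80 else 1.6)
    for x,y,r,z,c in circ:
        for q in (proj(w,model(x,y,[(r,z)]))-[u,v]+.5)*k: cv2.circle(j,tuple(int(t) for t in q),1,c,-1)
    return j
zt=p0[2]-18.9
a=panel(216,100,76,5.2,[(580,139.5,46,0,(0,255,0)),(580,139.5,19.5,156,(0,0,255)),(580,139.5,14.75,121,(255,0,255))])
b=panel(205,195,95,4.16,[(p0[0]+3,p0[1],22.5,zt+44,(0,255,255)),(p0[0]+3,p0[1],22.5,zt+28,(0,128,255))])
cv2.imwrite('pics/g.png',np.hstack([a[:395,:395],b[:395,:395]]))
g=w['image'][:,:,1];c=253
print('col profile x=254 rows 100-180:',g[100:180,252:256].mean(1).astype(int).tolist())
```

```text
col profile x=254 rows 100-180: [201, 201, 200, 200, 200, 198, 192, 185, 185, 185, 169, 135, 97, 78, 76, 75, 75, 75, 75, 75, 75, 75, 75, 74, 74, 75, 74, 75, 77, 92, 117, 132, 130, 118, 98, 70, 39, 20, 17, 17, 18, 18, 18, 16, 17, 16, 17, 16, 17, 15, 15, 15, 15, 14, 14, 14, 15, 14, 16, 17, 16, 19, 27, 43, 64, 83, 107, 145, 184, 208, 217, 224, 233, 237, 238, 239, 238, 234, 219, 191]
```

View pics/g.png

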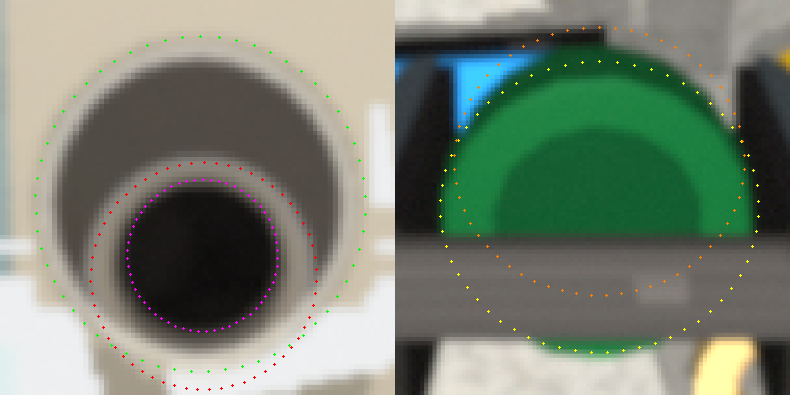

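The lip and base are at about (580.3, 140). In the same camera the stopper axis reads about 1.7 mm ahead of the TCP in x and 0 in y. That puts the TCP target at about (579, 140). I'll move over and lower to just above the rim.

>>> {"op": "send_rows", "data": {
  "series": [
    {"dp":[1.5,0.05,0],"yaw":0},
    {"dp":[1.5,0,0],"yaw":0},
    {"dp":[1.4,0,0],"yaw":0},
    {"dp":[0,0,0],"yaw":0},
    {"dp":[0,0,0],"yaw":0}
  ]
}}

```text
clock: 9.12
eef_pos: [579.0, 140.0, 228.5]
eef_rot: [3.141, 0.001, 0.0]
force: [-0.8, 0.3, -0.4]
width: 44.4
```

>>> {"op": "send_rows", "data": {
  "series": [
    {"dp":[0,0,1.5],"yaw":0},
    {"dp":[0,0,1.5],"yaw":0},
    {"dp":[0,0,1.3],"yaw":0},
    {"dp":[0,0,0],"yaw":0},
    {"dp":[0,0,0],"yaw":0}
  ]
}}

```text
clock: 9.53
eef_pos: [578.0, 140.1, 185.7]
eef_rot: [3.141, 0.002, 0.001]
force: [0.3, -0.4, -0.1]
width: 44.1
```

>>> {"op": "send_rows", "data": {
  "series": [
    {"dp":[0,0,0],"yaw":0},
    {"dp":[0,0,0],"yaw":0},
    {"dp":[0,0,0],"yaw":0},
    {"dp":[0,0,0],"yaw":0},
    {"dp":[0,0,0],"yaw":0}
  ]
}}

```text
clock: 9.95
eef_pos: [579.2, 140.1, 186.4]
eef_rot: [-3.142, -0.001, 0.001]
force: [0.2, -0.6, -0.8]
width: 44.0
```

Run:
```python
from station import arm
from h import *
s=arm.get_state();print(s['clock'],s['eef_pos'],s['eef_rot'],s['force'])
p0=s['eef_pos'];out=[]
for n,(u,v) in(('side',(166,205)),('scene',(212,140))):
    d=arm.camera(n);u0,v0=u-38,v-38
    j=cv2.resize(d['image'][v0:v0+76,u0:u0+76],None,fx=5.2,fy=5.2,interpolation=3)
    for q in (proj(d,model(580.3,140,[(19.5,156)]))-[u0,v0]+.5)*5.2: cv2.circle(j,tuple(int(t) for t in q),1,(0,0,255),-1)
    for q in (proj(d,model(p0[0]+1,p0[1],[(11.5,p0[2]-18.9)]))-[u0,v0]+.5)*5.2: cv2.circle(j,tuple(int(t) for t in q),1,(0,255,255),-1)
    out.append(j)
cv2.imwrite('pics/h.png',np.hstack(out))
```

```text
9.95 [579.24029157 140.13965217 186.41954859] [-3.14150343e+00 -8.06062683e-04  7.80178058e-04] [ 0.23557755 -0.56012675 -0.75259052]
```

View pics/h.png

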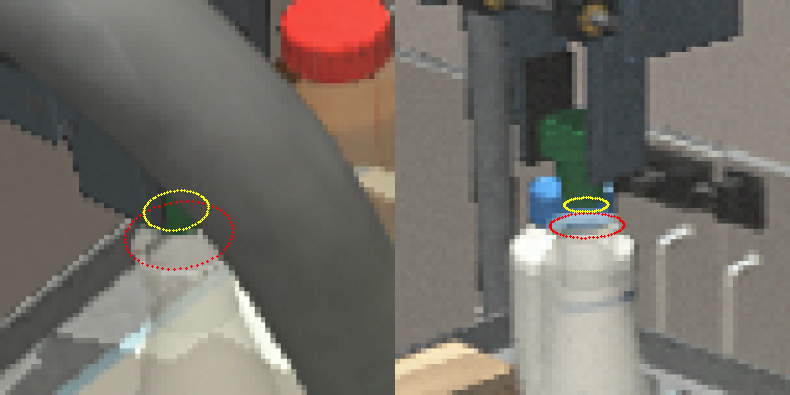

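In the scene panel the lip matches the prediction (588,225) and the foot is centred above it. In the side panel the handrail hides part of the view, but it agrees. I'll lower gently and watch the force.

>>> {"op": "send_rows", "data": {
  "series": [
    {"dp":[0,0,0.4],"yaw":0},
    {"dp":[0,0,0.4],"yaw":0},
    {"dp":[0,0,0.4],"yaw":0},
    {"dp":[0,0,0.4],"yaw":0},
    {"dp":[0,0,0],"yaw":0}
  ]
}}

```text
clock: 10.47
eef_pos: [578.4, 139.9, 168.6]
eef_rot: [3.141, 0.002, 0.001]
force: [-0.1, -0.9, -1.0]
width: 44.1
```

>>> {"op": "send_rows", "data": {
  "series": [
    {"dp":[0,0,0.2],"yaw":0},
    {"dp":[0,0,0.2],"yaw":0},
    {"dp":[0,0,0.2],"yaw":0},
    {"dp":[0,0,0],"yaw":0},
    {"dp":[0,0,0],"yaw":0}
  ]
}}

```text
clock: 10.88
eef_pos: [579.1, 140.1, 163.8]
eef_rot: [3.141, 0.0, 0.001]
force: [0.5, -0.3, -0.6]
width: 44.4
```

>>> {"op": "send_rows", "data": {
  "series": [
    {"dp":[0,0,0.3],"yaw":0},
    {"dp":[0,0,0.3],"yaw":0},
    {"dp":[0,0,0.3],"yaw":0},
    {"dp":[0,0,0],"yaw":0},
    {"dp":[0,0,0],"yaw":0}
  ]
}}

```text
clock: 11.3
eef_pos: [578.9, 140.0, 154.6]
eef_rot: [3.141, 0.001, 0.001]
force: [-0.4, 0.2, -0.5]
width: 44.5
```

>>> {"op": "send_rows", "data": {
  "series": [
    {"dp":[0,0,0.15],"yaw":0},
    {"dp":[0,0,0.15],"yaw":0},
    {"dp":[0,0,0],"yaw":0},
    {"dp":[0,0,0],"yaw":0},
    {"dp":[0,0,0],"yaw":0}
  ]
}}

```text
clock: 11.72
eef_pos: [579.1, 140.1, 152.0]
eef_rot: [3.142, -0.0, 0.001]
force: [0.3, -0.3, 0.4]
width: 44.2
```

>>> {"op": "send_rows", "data": {
  "series": [
    {"dp":[0,0,0.1],"yaw":0},
    {"dp":[0,0,0.1],"yaw":0},
    {"dp":[0,0,0.1],"yaw":0},
    {"dp":[0,0,0],"yaw":0},
    {"dp":[0,0,0],"yaw":0}
  ]
}}

```text
clock: 12.13
eef_pos: [579.0, 140.1, 148.8]
eef_rot: [3.141, 0.0, 0.001]
force: [0.5, -0.4, -0.5]
width: 43.6
```

>>> {"op": "send_rows", "data": {
  "series": [
    {"dp":[0,0,0.1],"yaw":0},
    {"dp":[0,0,0.1],"yaw":0},
    {"dp":[0,0,0],"yaw":0},
    {"dp":[0,0,0],"yaw":0},
    {"dp":[0,0,0],"yaw":0}
  ]
}}

```text
clock: 12.55
eef_pos: [579.1, 140.0, 146.9]
eef_rot: [3.141, -0.0, 0.001]
force: [-1.1, -0.2, -0.4]
width: 44.0
```

The foot is 28 mm deep with no side load. I'll release, then retreat straight up.

>>> {"op": "send_rows", "data": {
  "series": [
    {"dp":[0,0,0],"yaw":0},
    {"dp":[0,0,0],"yaw":0},
    {"dp":[0,0,0],"yaw":0},
    {"dp":[0,0,0],"yaw":0},
    {"dp":[0,0,0],"yaw":0}
  ],
  "claw": 7.0
}}

```text
clock: 12.97
eef_pos: [579.1, 140.2, 147.0]
eef_rot: [3.142, -0.0, 0.001]
force: [0.0, -0.7, 0.2]
width: 70.0
```

>>> {"op": "send_rows", "data": {
  "series": [
    {"dp":[0,0,-0.5],"yaw":0},
    {"dp":[0,0,-1],"yaw":0},
    {"dp":[0,0,-2],"yaw":0},
    {"dp":[0,0,-3],"yaw":0},
    {"dp":[0,0,-3],"yaw":0}
  ]
}}

```text
clock: 13.38
eef_pos: [578.7, 140.0, 243.4]
eef_rot: [3.141, 0.001, 0.001]
force: [1.1, -0.2, 0.2]
width: 69.9
```

>>> {"op": "send_rows", "data": {
  "series": [
    {"dp":[-2,0,0],"yaw":0},
    {"dp":[-3,0,0],"yaw":0},
    {"dp":[-3,0,0],"yaw":0},
    {"dp":[0,0,0],"yaw":0},
    {"dp":[0,0,0],"yaw":0}
  ]
}}

```text
clock: 13.8
eef_pos: [498.5, 140.1, 243.5]
eef_rot: [-3.141, -0.002, 0.001]
force: [0.4, 0.8, 0.3]
width: 70.0
```

Run:
```python
from station import arm
from h import *
np.set_printoptions(precision=1,suppress=True)
s=arm.get_state();print(s['clock'],s['eef_pos'],s['width'],s['force'])
w=arm.camera('wrist');d=arm.camera('scene')
sd=arm.camera('side')
for c,t in(('scene','clear_flask_mouth'),('side','clear_flask_mouth'),('side','small_stopper_mid')):print(c,t,[(np.round(x['rect']),round(x['conf'],2)) for x in arm.boxes_of(c,t)])
a=cv2.resize(w['image'][30:190,175:335],None,fx=2.47,fy=2.47,interpolation=3)
for q in (proj(w,model(580.3,140,[(22.5,172),(46,0)]))-[175,30]+.5)*2.47: cv2.circle(a,tuple(int(t) for t in q),1,(0,0,255),-1)
b=cv2.resize(d['image'][105:210,160:265],None,fx=3.77,fy=3.77,interpolation=3)
for q in (proj(d,model(580.3,140,[(22.5,172),(46,0)]))-[160,105]+.5)*3.77: cv2.circle(b,tuple(int(t) for t in q),1,(0,0,255),-1)
cv2.imwrite('pics/i.png',np.hstack([a[:395,:395],b[:395,:395]]))
```

```text
13.8 [498.5 140.1 243.5] 70.02455853384596 [0.4 0.8 0.3]
scene clear_flask_mouth [(array([276., 170.,  41.,  75.]), 0.92)]
side clear_flask_mouth [(array([234., 138.,  39.,  70.]), 0.73)]
side small_stopper_mid [(array([149., 204.,  19.,  16.]), 0.27)]
```

View pics/i.png

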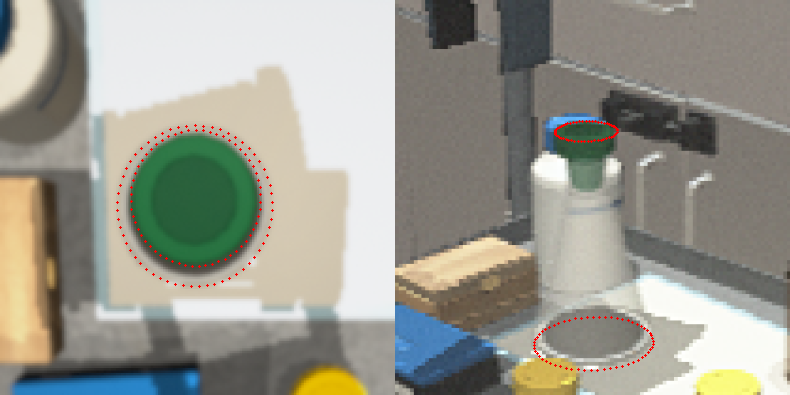

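The picture shows the stopper seated upright in the grey flask, with its head centred at the predicted place. The flask is standing, the clear flask's boxes match the earlier ones, and the robot touches nothing. Handing in.

```bash
python3 -c "
from station import arm
print(arm.hand_in(), arm.get_state()['clock'])"
```

```text
the job is handed in; nothing more can be done
the job is handed in; nothing more can be done
```

The green stopper is seated in the neck of the grey-sample flask, and I handed the job in at about 14 s of the 38 s allowed. I gripped the stopper by its head and lowered its foot until it read about 28 mm below the rim. The fingers still held it (44 mm opening), and only then did I open them and retreat.

**Last checks:**
- **Stopper and flask:** the final wrist and scene pictures show the stopper upright and centred at the fitted mouth position, about (580, 140) mm, with the flask standing upright.
- **Forces:** readings stayed near zero throughout the insertion and release.
- **Clear flask:** its final boxes match the earlier ones.

**Checks that failed or disagreed:**
- **Orange stopper:** the network did not find it in the last side picture; it gave only a low-confidence false hit near the closed flask. The arm never came near it after the start.
- **Mouth position:** the early network-box estimates put the flask mouth up to 10 mm too low in y (about 130 to 139 mm). I corrected this with close wrist-camera overlays before lowering.

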